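# Put the sampling pump's battery pack on charge

## Task

Put the gas sampling pump's battery pack on charge: slide the pack out of the pump's rails past its catch, then set it on the charger's deck the same way round and slide it fully home against the charger's stop so that it clicks in. Do not let the pack fall or tip over, and leave the beaker, the multimeter and the roll of tape where they are.

Things in the scene. Friction and masses are not known exactly. Their poses are not given: they have to be found in the camera images.
- pack: Black battery pack, 0.34 to 0.59 kg. Origin: centre of its underside, z up. Case 105 mm long (x), 56 wide (y), 16 to 60 mm above the underside: grasp it across its width. Below it a neck 34 wide (8 to 16 mm) and a slide foot 50 wide, 8 high, 105 long. Flat end faces: +x is the stop end, the -x end bears a small grey gauge with four dots. Starts home on the pump.
- pack_end (a point): Bottom centre of the pack's +x end, 52.5 mm from the pack's origin; when the pack is home in a mount this point coincides with that mount's stop point.
- pump: Grey gas sampling pump: box 196 mm long (x -100 to +96), 100 wide (y), with display and two brass hose tails (23 mm long) on its -x face; the mount's deck is its top, 62 mm above the bench. Origin on the bench, z up. Fixed. Its +x (stop) end points to the robot's right, within 0.2 rad. Pump and charger change places: one nearer the robot, one behind it.
- pump_stop (a point): Foot of the pump mount's stop face, middle of the deck: 78 mm along +x and 62 mm above the pump's origin; axes as the pump. The stop wall is 14.5 mm high, 14 mm thick; above it the pack's +x end face stands free, with open room behind it for a tool to push it out towards -x.
- pump_lips (a point): Where the pump's lips begin: 45 mm along -x from pump_stop, on the deck. The sprung balls hold the pack home: pushed towards the pump's -x it breaks out within 6 mm at about 11 to 16 N, then slides with a few N and is free to lift once it has moved over 46 mm. Moved 60 mm it rests wholly on the deck.
- charger: Low grey charger: slab 196 mm long (x -100 to +96), 112 wide (y), its deck only 24 mm above the bench, row of four dots on its -x face, vent slots beside the rails. Same mount as the pump. Origin on the bench, z up. Fixed. Its +x (stop) end points to the robot's right, within 0.2 rad.
- charger_stop (a point): Foot of the charger mount's stop face, middle of the deck: 78 mm along +x and 24 mm above the charger's origin; axes as the charger. To put the pack on, set it flat on the deck, its +x end 70 to 80 mm short of this stop (it may overhang the deck's -x edge a little), release it and push its -x end, low down, towards +x till it meets the stop.
- charger_lips (a point): Where the charger's lips begin: 45 mm along -x from charger_stop, on the deck. The balls resist the pack with about 8 to 15 N when its +x end is some 23 mm from the stop, then drag with about 4 N; within the last 4 mm they snap into its notches and draw it home.
- beaker: Small clear beaker, 54 mm across, 71 mm high, standing on the bench near the robot, in front of the small bench vice (82 mm high); origin under its centre. To be left alone. The blue rack's post and rails stand to the right, 0.26 m right of the base axis and beyond.
- multimeter: Yellow and black multimeter, 144 x 72 x 40 mm, lying on the bench to the right; origin under its centre. To be left alone.
- ptfe_tape: White roll of thread tape, 52 mm across, 12 mm high, lying flat left of the farther place; origin under its centre. To be left alone. Keep the arm clear of the raised white table on the left: its top is 0.40 m above the bench, from 0.33 m left of the base axis.
- pump_leadin (a point): Start of the pump's lead-in. Both mounts: for 45 mm before the stop two cheeks (69 mm over their outsides, 14.5 high) with lips over the pack's foot: slot 53 wide, 9.5 high, 40 between lips; a sprung ball in each cheek. Next, for 22 mm, the cheeks flare to a 72 mm lead-in; then the open deck runs to the -x end, 178 mm from the stop, between curbs 8 high, 72 apart.

How it is judged:
By the outcome, as a careful person would: the job done as asked, in the order asked, and still so for the second after the job is handed in, with the robot touching nothing.
It also fails if it takes over 70 s, if anything falls off the work surface, if the arm or the gripper's body presses on something with over 40 N, if the wrist force passes 120 N, or if a joint passes its speed limit or range.

## Robot

A 6-joint arm with a two-finger parallel gripper is mounted at the origin on a cart in front of the work surface, level with it; the furniture and walls round the work are solid. World frame = base frame: x ahead of the robot, y to its left, z up, the work surface at z = 0. Lengths are in m, angles in rad, forces in N, time in s.
With the tool pointing down it reaches from about 0.25 to 0.775 m from the base axis. Payload 8.9 kg.
Tool frame: the origin (TCP) lies at the very end of the fingers, on their centre line; the grasp point (between the pads) lies 19 mm behind it; z points along the fingers, y is the line along which they close (so a half turn about z gives the same grasp; the last joint's range is limited). The gripper opens to 85 mm and grips with 20 to 120 N. Pads are 22 mm wide; open, the fingers measure 114 mm over their backs; the gripper's body (76 mm by 85 mm) begins 54 mm behind the grasp point. The pads swing forward as they close: fully open they stand 13 mm farther back than shut.
Start: joints at [-1.386, 0.291, -0.153, 1.127, 0, 1.431], TCP at [0.167, -0.498, 0.231] pointing down, gripper open.
Joint ranges: [-2.52, 2.52], [-0.91, 1.74], [-1.3, 1.37], [-1.96, 2.02], [-1.52, 1.47], [-3.14, 3.14]. Speed limits (rad/s): [2.22, 2.22, 2.79, 3.14, 3.14, 3.14].

## Interface

Orientations are given as a unit quaternion [x, y, z, w].
In Python, from bench import arm gives the robot as it stands.
- The arm moves only by the shell command python3 -m crank 'ROWS' [OPENING]. ROWS is JSON, a list of rows, each an object with "delta_pos": the shift along the tool's x, y, z in cm, a list of three; "spin": the turn about the tool's z in rad. In form: [{"delta_pos": [dx, dy, dz], "spin": spin}, ...]. A call has exactly 8 rows; each row shifts and turns the commanded pose from where the row before left it, along the tool's axes as they then stand; what a row does not reach is not made up. A row lasts 1/8 s, in which the tool goes at most 62.5 mm and 10.7 degrees, less where a joint would pass 70% of its speed; a pose out of reach is approached as far as the arm can. A call is refused whole if a number of a shift passes 6.25 or a number of a turn 0.188, either way. A call with a gripper value outside its range is refused whole. OPENING is the gripper's target within -1 to 1 (shut at 1, half-way at 0, fully open at -1), set as the call begins (- or left out, the last holds). The fingers move at their own pace and stop on an object; the grip force is fixed at half the most. Time passes only in rows, so rows that do not move let the fingers close, or fill a call up. It gives the time, the measured TCP pose, the force, the opening and the grip force at its end, in the units of the state.
- arm.get_obs(): the state, without advancing time (a new reading comes with each control period).
- arm.read_camera(name): name is "scene" or "side" or "wrist"; returns a dict with "img" (480x640x3 uint8, red, green, blue), "vfov" (degrees; the focal length in pixels is half the picture's height over the tangent of half this angle, whatever the lens; pixels are square), "cx", "cy" (the principal point, pixels), "R" (3x3) and "t" (3): a world point X has camera coordinates R X + t. Camera axes: x right, y down, z forward; pixel columns grow to the right and rows downward; lengths in m; the calibration is good to about 2 mm. A picture is of the moment at which its call begins. There is no depth.
- arm.finish_job(): hands the job in; it is judged then, once.
The state is a dict: "time": time; "joints": joint angles; "joint_velocities": joint speeds; "joint_torque": joint torques, N m; "position": TCP position; "eef_rot": TCP orientation; "force": force on the tool from outside, world axes, zero at the start; "moment": the same for the moment, N m; "gripper_width": opening from 0.0 (shut) to 1.0 (fully open); "finger_force": force on a finger pad.
Only numpy, scipy, OpenCV 4.12 (cv2) and the standard library are available. Lean on these libraries where they do the work, as an engineer would, in place of code of your own. Each camera call takes 0.05 s, during which the arm holds its last target. There are 200 camera calls.

## Working session

There is one attempt and no reset: what is moved stays moved. The work goes in short steps, Python scripts to look and compute and a shell command to move; the robot and the scene stay as the last step left them, time stands still between calls to the robot, and variables do not carry over. Pictures are saved under pics/ and viewed, at most 10 in all, crops included, and the job is handed in when it is done.

```bash
ls; mkdir -p pics
python3 - <<'E'
from bench import arm
import cv2,json
o=arm.get_obs();print({k:(o[k]) for k in ("time","position","eef_rot","force","gripper_width")})
for n in("scene","side","wrist"):
    c=arm.read_camera(n);cv2.imwrite(f"pics/{n}0.png",c["img"][:,:,::-1]);print(n,c["vfov"],c["cx"],c["cy"],c["R"],c["t"])
E
```

```text
pics
{'time': 0.0, 'position': array([ 0.16696824, -0.49728343,  0.2307349 ]), 'eef_rot': array([ 9.86924154e-01,  1.61184024e-01, -2.77970634e-06, -6.51707113e-04]), 'force': array([ 0.36095785, -0.62501481, -0.2839718 ]), 'gripper_width': 0.9971660397646954}
scene 55.120533491916234 321.08282283116495 247.5060308538211 [[-0.89009896 -0.455009    0.02628014]
 [-0.21251924  0.36334367 -0.90709258]
 [ 0.40318656 -0.8129872  -0.42011   ]] [0.45377406 0.19601506 0.73067139]
side 48.099895446613154 323.1058529692453 236.25852657559352 [[-0.94178832 -0.33619255  0.00305365]
 [-0.17461407  0.48135073 -0.85895949]
 [ 0.28730591 -0.80949123 -0.51203444]] [0.46823082 0.16767516 1.02281504]
wrist 62.73249837625745 314.66602497012207 242.795775974762 [[ 3.17048090e-01 -9.48409460e-01 -6.59703682e-05]
 [-9.04964396e-01 -3.02545453e-01  2.99175016e-01]
 [-2.83760374e-01 -9.47931665e-02 -9.54198253e-01]] [-0.52580299 -0.03775228  0.38081078]
```

View pics/scene0.png

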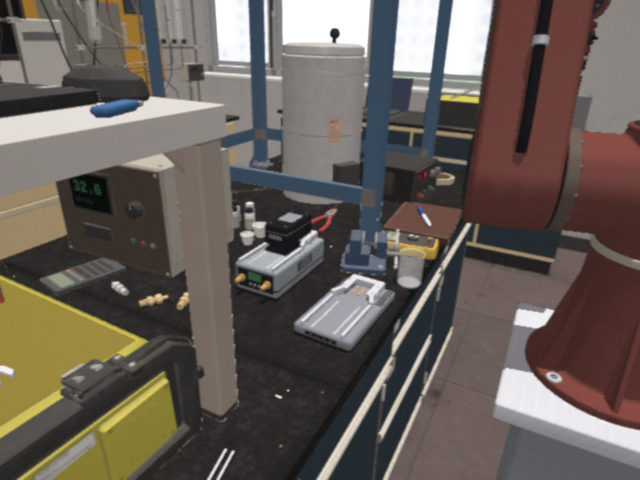

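View pics/side0.png

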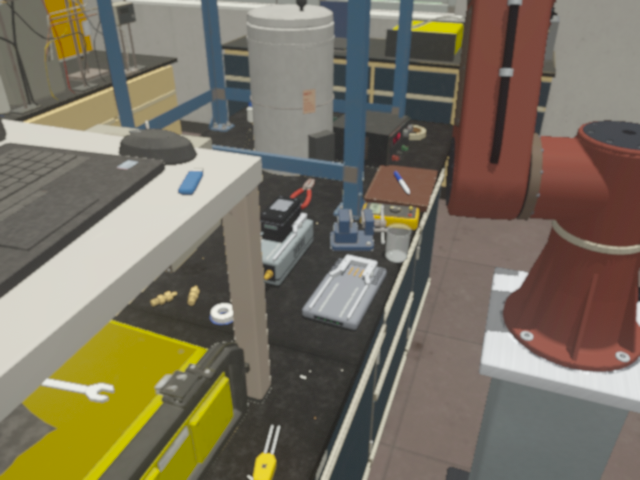

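The charger (scene about 345,310) is nearer the robot and the pump with the pack (about 285,255) is behind it. Next I enlarge both.

Run:
```python
import cv2
a=cv2.imread("pics/scene0.png")[205:355,225:425];cv2.imwrite("pics/c1.png",cv2.resize(a,None,fx=4,fy=4,interpolation=cv2.INTER_CUBIC))
a=cv2.imread("pics/side0.png")[185:335,235:435];cv2.imwrite("pics/c2.png",cv2.resize(a,None,fx=4,fy=4,interpolation=cv2.INTER_CUBIC))
```

```text
(no output)
```

View pics/c1.png

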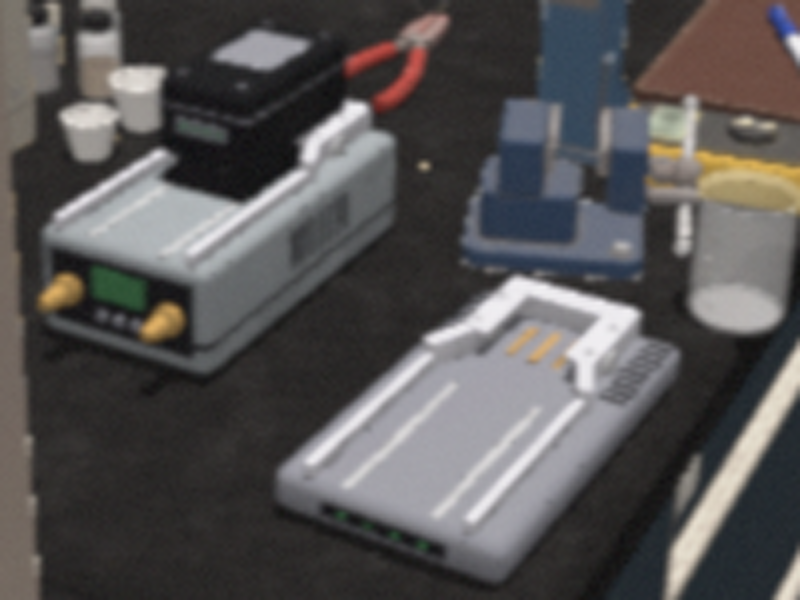

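View pics/c2.png

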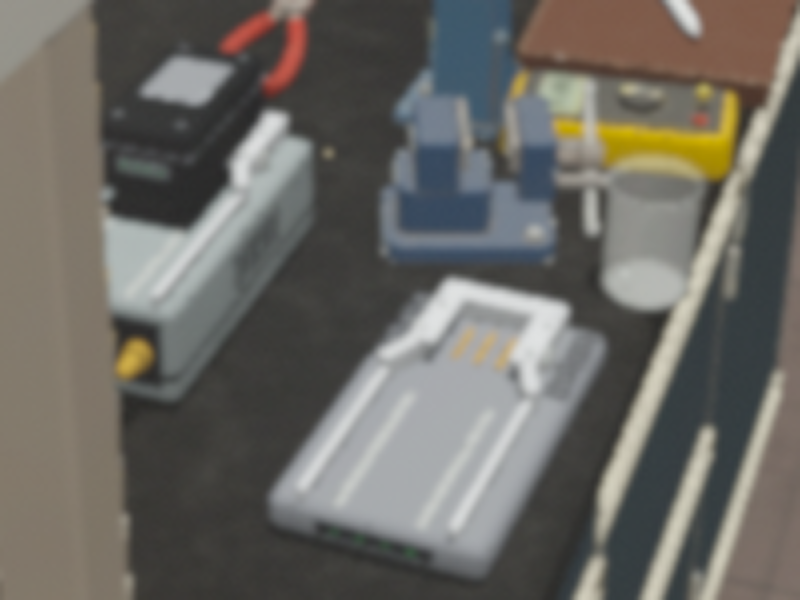

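```bash
cat > h.py <<'E'
import numpy as np,cv2
from bench import arm
from scipy.optimize import least_squares
def cal(n):
    c=arm.read_camera(n);return c
def proj(c,X):
    p=np.atleast_2d(X)@np.array(c["R"]).T+c["t"];f=240/np.tan(np.radians(c["vfov"])/2)
    return np.c_[c["cx"]+f*p[:,0]/p[:,2],c["cy"]+f*p[:,1]/p[:,2]]
def place(q,L):
    L=np.array(L,float);a=q[2]-np.pi/2;R=np.array([[np.cos(a),-np.sin(a)],[np.sin(a),np.cos(a)]])
    return np.c_[L[:,:2]@R.T+q[:2],L[:,2]]
def fit(obs,q0):  # obs: list of (cam, [(local mm, pix)])
    r=lambda q:np.concatenate([(proj(c,place(q,np.array([l for l,_ in d])/1000.))-np.array([p for _,p in d])).ravel() for c,d in obs])
    s=least_squares(r,q0,loss="soft_l1");print(s.x.round(4),"\n",r(s.x).reshape(-1,2).round(1).tolist());return s.x
E
python3 - <<'E'
from h import *
S=cal("scene");D=cal("side")
s=lambda u,v:((u+.5)/4-.5+225,(v+.5)/4-.5+205)
d=lambda u,v:((u+.5)/4-.5+235,(v+.5)/4-.5+185)
print("charger");fit([(S,[((-100,56,24),s(280,475)),((-100,-56,24),s(500,555)),((96,-56,24),s(680,350)),((92,34.5,38.5),s(512,277)),((92,-34.5,38.5),s(640,312)),((-100,-56,0),s(490,583))]),
(D,[((-100,56,24),d(273,500)),((-100,-56,24),d(490,555)),((96,-56,24),d(604,335)),((92,34.5,38.5),d(448,278)),((92,-34.5,38.5),d(570,303)),((-100,-56,0),d(480,578))])],[.4,0,0])
print("pump");fit([(S,[((-100,-50,0),s(205,375)),((-100,-50,62),s(195,262)),((-100,50,62),s(45,230)),((96,-50,62),s(396,136)),((96,-50,0),s(395,228)),((-27,28,122),s(165,75)),((-27,-28,122),s(262,105)),((78,-28,122),s(350,45)),((78,28,122),s(265,20))]),
(D,[((-100,-50,0),d(180,402)),((-100,-50,62),d(165,318)),((96,-50,62),d(312,145)),((96,-50,0),d(312,212))])],[.55,0,0])
E
```

```text
charger
[ 0.4261  0.0603 -0.0464] 
 [[-3.0, -1.2], [0.5, -0.3], [0.4, -1.2], [0.1, -0.5], [-0.0, -0.3], [2.2, 4.8], [-2.4, -0.8], [-1.0, 0.1], [1.0, -0.4], [-0.5, 0.2], [-0.4, 0.7], [1.1, 4.4]]
pump
[ 0.6152 -0.0219 -0.0208] 
 [[0.4, 2.7], [2.4, 2.8], [-2.4, -1.5], [0.7, -1.1], [0.2, 0.7], [-2.9, -0.4], [-3.7, -2.3], [0.2, -3.1], [-0.6, -1.6], [-0.9, 2.3], [1.6, -1.5], [0.7, -1.9], [0.8, 4.1]]
```

```bash
cat >> h.py <<'E'
def th(q): # angle of tool x axis, tool down
    x,y,z,w=q;return np.arctan2(2*(x*y+z*w),1-2*(y*y+z*z))
def rows(targets,n=None,maxmm=45):
    """targets: list of (x,y,z,theta,nrows): print rows"""
    o=arm.get_obs();p=np.array(o["position"]);t=th(o["eef_rot"])
    print("now",p.round(4),"th",round(t,4),"F",np.round(o["force"],1),"t",o["time"])
    for x,y,z,tt,n in targets:
        D=(np.array([x,y,z])-p)/n;dt=(tt-t)/n
        for i in range(n):
            v=[100*(D[0]*np.cos(t)+D[1]*np.sin(t)),100*(D[0]*np.sin(t)-D[1]*np.cos(t)),-100*D[2]]
            print([round(a,2) for a in v],round(-dt,3));t+=dt
        p=np.array([x,y,z])
def ground(c,u,v,z):
    f=240/np.tan(np.radians(c["vfov"])/2);R=np.array(c["R"]);C=-R.T@c["t"];d=R.T@[(u-c["cx"])/f,(v-c["cy"])/f,1]
    return C+d*(z-C[2])/d[2]
E
python3 - <<'E'
from h import *
S=cal("scene");print("post",ground(S,372,238,0),"beaker",ground(S,225+740/4,205+310/4,0),"vice L",ground(S,342,268,0))
rows([(.30,-.06,.28,1.55,8)])
E
```

```text
post [ 0.51768378 -0.30419866  0.        ] beaker [ 0.36088975 -0.1238063   0.        ] vice L [ 0.51457357 -0.11224132  0.        ]
now [ 0.167  -0.4976  0.2311] th 0.3238 F [ 0.8  0.9 -0.2] t 0.3
[np.float64(3.32), np.float64(-4.66), np.float64(-0.61)] -0.153
[np.float64(3.99), np.float64(-4.1), np.float64(-0.61)] -0.153
[np.float64(4.57), np.float64(-3.44), np.float64(-0.61)] -0.153
[np.float64(5.04), np.float64(-2.7), np.float64(-0.61)] -0.153
[np.float64(5.39), np.float64(-1.9), np.float64(-0.61)] -0.153
[np.float64(5.62), np.float64(-1.05), np.float64(-0.61)] -0.153
[np.float64(5.71), np.float64(-0.18), np.float64(-0.61)] -0.153
[np.float64(5.68), np.float64(0.69), np.float64(-0.61)] -0.153
```

```bash
python3 -m crank '[{"delta_pos":[3.3,-4.7,-0.6],"spin":-0.153},{"delta_pos":[4.0,-4.1,-0.6],"spin":-0.153},{"delta_pos":[4.6,-3.4,-0.6],"spin":-0.153},{"delta_pos":[5.0,-2.7,-0.6],"spin":-0.153},{"delta_pos":[5.4,-1.9,-0.6],"spin":-0.153},{"delta_pos":[5.6,-1.0,-0.6],"spin":-0.153},{"delta_pos":[5.7,-0.2,-0.6],"spin":-0.153},{"delta_pos":[5.7,0.7,-0.6],"spin":-0.153}]' -1
python3 - <<'E'
from h import *
rows([(.54,0.02,.31,1.55,8)])
E
```

```text
time: 1.3
position: [0.3011, -0.0588, 0.2798]
eef_rot: [0.714, 0.7, 0.0, 0.001]
force: [1.1, -0.9, 0.5]
gripper_width: 0.999
finger_force: 0.0
now [ 0.3011 -0.0588  0.2798] th 1.5521 F [ 1.1 -0.9  0.5] t 1.3
[np.float64(1.04), np.float64(2.97), np.float64(-0.38)] 0.0
[np.float64(1.04), np.float64(2.97), np.float64(-0.38)] 0.0
[np.float64(1.04), np.float64(2.97), np.float64(-0.38)] 0.0
[np.float64(1.04), np.float64(2.97), np.float64(-0.38)] 0.0
[np.float64(1.04), np.float64(2.97), np.float64(-0.38)] 0.0
[np.float64(1.04), np.float64(2.97), np.float64(-0.38)] 0.0
[np.float64(1.05), np.float64(2.97), np.float64(-0.38)] 0.0
[np.float64(1.05), np.float64(2.97), np.float64(-0.38)] 0.0
```

```bash
python3 -m crank '[{"delta_pos":[1,3,-0.4],"spin":0},{"delta_pos":[1,3,-0.4],"spin":0},{"delta_pos":[1,3,-0.4],"spin":0},{"delta_pos":[1,3,-0.4],"spin":0},{"delta_pos":[1,3,-0.4],"spin":0},{"delta_pos":[1,3,-0.4],"spin":0},{"delta_pos":[1,3,-0.4],"spin":0},{"delta_pos":[1,3,-0.4],"spin":0}]'
python3 - <<'E'
from h import *
c=cal("wrist");cv2.imwrite("pics/w1.png",c["img"][:,:,::-1])
q=[.6152,-.0219,-.0208]
print(proj(c,place(q,np.array([(-27,28,122),(-27,-28,122),(78,-28,122),(78,28,122),(-100,50,62),(-100,-50,62),(96,-50,62)])/1000)).round())
E
```

```text
time: 2.3
position: [0.5436, 0.0144, 0.3113]
eef_rot: [0.715, 0.699, -0.0, -0.0]
force: [0.5, -0.1, -0.6]
gripper_width: 1.001
finger_force: 0.0
[[429. 219.]
 [364. 219.]
 [361. 327.]
 [419. 326.]
 [441. 130.]
 [337. 130.]
 [334. 314.]]
```

View pics/w1.png

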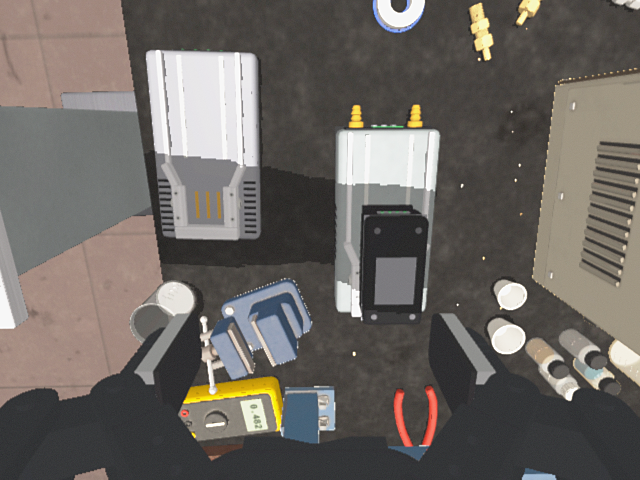

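The wrist view shows the charger (147–260, 52–240), the pump (336–439, 130–313) and the pack's top (362–427, 215–322). I enlarge it for exact corners.

Run:
```python
import cv2,numpy as np
a=cv2.imread("pics/w1.png")
r=lambda b:cv2.resize(b,None,fx=3,fy=3,interpolation=cv2.INTER_CUBIC)
i=np.hstack([r(a[45:245,140:270]),r(a[120:320,325:455])]);i=cv2.convertScaleAbs(i,alpha=1.0,beta=30);cv2.imwrite("pics/w1c.png",i);print(i.shape)
b=r(a[120:335,325:455]);
```

```text
(600, 780, 3)
```

View pics/w1c.png

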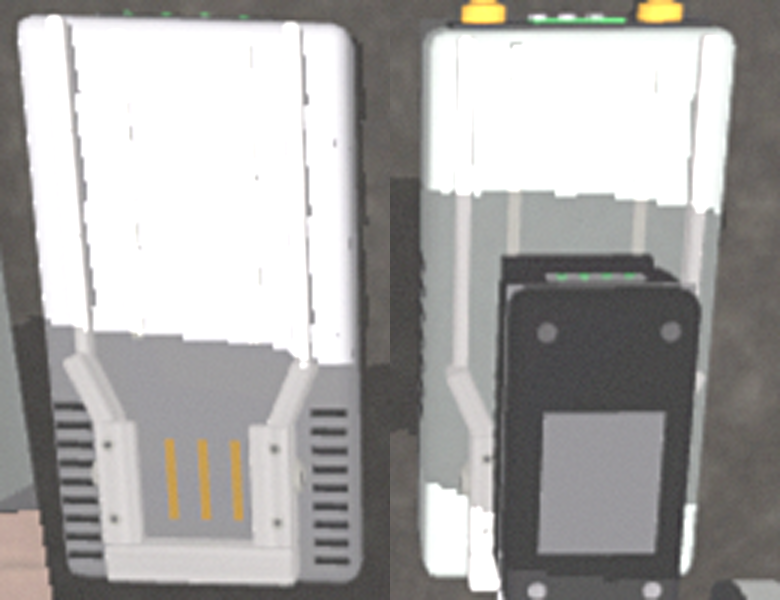

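Run:
```python
from h import *
W=cal("wrist")
s=lambda u,v:((u+.5)/3-.5+140,(v+.5)/3-.5+45)
d=lambda u,v:((u-390+.5)/3-.5+325,(v+.5)/3-.5+120)
print("charger");fit([(W,[((-100,-56,24),s(18,16)),((-100,56,24),s(352,24)),((96,56,24),s(360,580)),((96,-56,24),s(70,576)),((92,-34.5,38.5),s(106,580)),((92,34.5,38.5),s(298,584)),((78,-20,38.5),s(143,538)),((78,20,38.5),s(252,540))])],[.4261,.06,-.04])
print("pump");fit([(W,[((-100,-50,62),d(424,28)),((-100,50,62),d(735,30)),((96,-50,62),d(424,577))])],[.615,-.02,-.02])
print("pack");fit([(W,[((-52.5,-28,122),d(510,288)),((-52.5,28,122),d(700,288)),((52.5,-28,122),(362.,322)),((52.5,28,122),(424.,322))])],[.615,-.04,-.02])
```

```text
charger
[ 0.4333  0.0596 -0.055 ] 
 [[-1.3, -2.7], [0.5, -1.4], [-0.1, 1.6], [-1.7, 0.1], [0.7, -0.4], [-0.7, 0.0], [0.7, 1.7], [1.1, 2.1]]
pump
[ 0.6191 -0.0197 -0.0111] 
 [[-0.0, 0.3], [0.6, -1.7], [-0.6, 1.2]]
pack
[ 6.19e-01 -4.28e-02 -5.00e-04] 
 [[-0.4, -0.1], [0.9, -1.6], [0.7, 1.5], [-2.2, 0.2]]
```

Run:
```python
from h import *
rows([(.619,-.044,.21,1.556,3),(.619,-.044,.15,1.556,2),(.619,-.044,.084,1.556,3)])
```

```text
now [0.5448 0.0147 0.3108] th 1.5487 F [ 0.   0.5 -0.7] t 2.4
[np.float64(-1.9), np.float64(2.52), np.float64(3.36)] -0.002
[np.float64(-1.91), np.float64(2.51), np.float64(3.36)] -0.002
[np.float64(-1.91), np.float64(2.51), np.float64(3.36)] -0.002
[np.float64(0.0), np.float64(0.0), np.float64(3.0)] -0.0
[np.float64(0.0), np.float64(0.0), np.float64(3.0)] -0.0
[np.float64(0.0), np.float64(0.0), np.float64(2.2)] -0.0
[np.float64(0.0), np.float64(0.0), np.float64(2.2)] -0.0
[np.float64(0.0), np.float64(0.0), np.float64(2.2)] -0.0
```

```bash
python3 -m crank '[{"delta_pos":[-1.9,2.5,3.4],"spin":-0.002},{"delta_pos":[-1.9,2.5,3.4],"spin":-0.002},{"delta_pos":[-1.9,2.5,3.4],"spin":-0.002},{"delta_pos":[0,0,2.5],"spin":0},{"delta_pos":[0,0,2.0],"spin":0},{"delta_pos":[0,0,1.0],"spin":0},{"delta_pos":[0,0,0],"spin":0},{"delta_pos":[0,0,0],"spin":0}]'
python3 - <<'E'
from h import *
c=cal("wrist");cv2.imwrite("pics/w2.png",c["img"][:,:,::-1])
rows([(.619,-.044,.084,1.556,4)])
E
```

```text
time: 3.4
position: [0.6169, -0.0446, 0.1553]
eef_rot: [0.713, 0.701, 0.0, 0.001]
force: [0.4, -0.4, 0.4]
gripper_width: 0.999
finger_force: 0.0
now [ 0.6169 -0.0446  0.1554] th 1.5539 F [ 0.2 -0.2  0.1] t 3.45
[np.float64(0.02), np.float64(0.05), np.float64(1.78)] -0.001
[np.float64(0.02), np.float64(0.05), np.float64(1.78)] -0.001
[np.float64(0.02), np.float64(0.05), np.float64(1.78)] -0.001
[np.float64(0.02), np.float64(0.05), np.float64(1.78)] -0.001
```

View pics/w2.png

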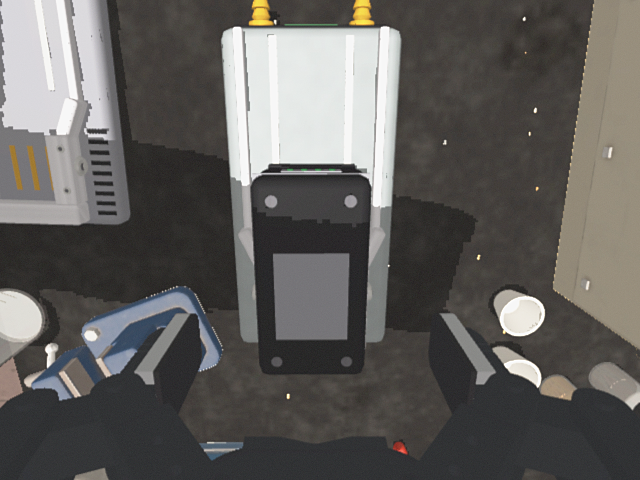

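Pack top corners: (251,177), (371,177), (259,373), (364,373), lying centred between the fingers.

Run:
```python
from h import *
W=cal("wrist")
fit([(W,[((-52.5,-28,122),(251,177)),((-52.5,28,122),(371,177)),((52.5,-28,122),(259.,373)),((52.5,28,122),(364.,373))])],[.615,-.04,-.02])
fit([(W,[((-100,-50,62),(222,29)),((-100,50,62),(401,29)),((96,-50,62),(241.,342)),((96,50,62),(383.,342))])],[.615,-.02,-.02])
```

```text
[ 0.6164 -0.0459 -0.0184] 
 [[-2.5, -0.8], [2.5, -0.8], [-0.5, 3.0], [0.5, 2.9]]
[ 0.6168 -0.0224 -0.0179] 
 [[-3.5, -0.6], [3.0, -0.6], [-1.5, 4.5], [1.7, 4.3]]
```

```bash
python3 -m crank '[{"delta_pos":[0,0,1.8],"spin":0},{"delta_pos":[0,0,1.8],"spin":0},{"delta_pos":[0,0,1.8],"spin":0},{"delta_pos":[0,0,1.2],"spin":0},{"delta_pos":[0,0,0.5],"spin":0},{"delta_pos":[0,0,0],"spin":0},{"delta_pos":[0,0,0],"spin":0},{"delta_pos":[0,0,0],"spin":0}]'
python3 -m crank '[{"delta_pos":[0,0,0],"spin":0},{"delta_pos":[0,0,0],"spin":0},{"delta_pos":[0,0,0],"spin":0},{"delta_pos":[0,0,0],"spin":0},{"delta_pos":[0,0,0],"spin":0},{"delta_pos":[0,0,0],"spin":0},{"delta_pos":[0,0,0],"spin":0},{"delta_pos":[0,0,0],"spin":0}]' 1
```

```text
time: 4.5
position: [0.6168, -0.0446, 0.0838]
eef_rot: [0.713, 0.701, 0.0, 0.0]
force: [0.3, 0.6, -0.7]
gripper_width: 0.999
finger_force: 0.0
time: 5.5
position: [0.6164, -0.0445, 0.0836]
eef_rot: [0.713, 0.701, -0.0, 0.0]
force: [-2.8, 0.4, 5.6]
gripper_width: 0.649
finger_force: 65.5
```

```bash
python3 -m crank '[{"delta_pos":[0.4,0,0],"spin":0},{"delta_pos":[0.5,0,0],"spin":0},{"delta_pos":[0.5,0,0],"spin":0},{"delta_pos":[0.5,0,0],"spin":0},{"delta_pos":[0.5,0,0],"spin":0},{"delta_pos":[0.5,0,0],"spin":0},{"delta_pos":[0.5,0,0],"spin":0},{"delta_pos":[0,0,0],"spin":0}]'
```

```text
time: 6.5
position: [0.6173, -0.0103, 0.0837]
eef_rot: [0.713, 0.701, 0.0, 0.0]
force: [-0.6, -0.1, 5.4]
gripper_width: 0.649
finger_force: 65.7
```

```bash
python3 -m crank '[{"delta_pos":[0.5,0,0],"spin":0},{"delta_pos":[0.5,0,0],"spin":0},{"delta_pos":[0.5,0,0],"spin":0},{"delta_pos":[0.5,0,0],"spin":0},{"delta_pos":[0.5,0,0],"spin":0},{"delta_pos":[0.5,0,0],"spin":0},{"delta_pos":[0,0,0],"spin":0},{"delta_pos":[0,0,0],"spin":0}]'
python3 - <<'E'
from h import *
c=cal("wrist");cv2.imwrite("pics/w3.png",c["img"][:,:,::-1])
c=cal("scene");a=c["img"][190:310,220:380,::-1]
cv2.imwrite("pics/s3.png",np.hstack([cv2.resize(a,(533,400)),cv2.resize(cv2.imread("pics/w3.png"),(267,400))]))
E
```

```text
time: 7.5
position: [0.618, 0.02, 0.0837]
eef_rot: [0.713, 0.701, 0.001, 0.0]
force: [0.6, 0.5, 6.0]
gripper_width: 0.651
finger_force: 65.6
```

View pics/s3.png

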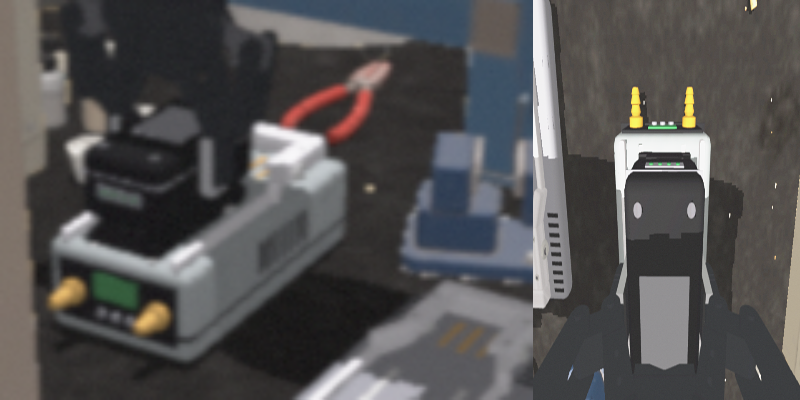

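```bash
python3 -m crank '[{"delta_pos":[0,0,-0.8],"spin":0},{"delta_pos":[0,0,-1.5],"spin":0},{"delta_pos":[0,0,-2],"spin":0},{"delta_pos":[0,0,-2],"spin":0},{"delta_pos":[0,0,-2],"spin":0},{"delta_pos":[0,0,-1.7],"spin":0},{"delta_pos":[0,0,-0.5],"spin":0},{"delta_pos":[0,0,0],"spin":0}]'
python3 - <<'E'
from h import *
rows([(.436,.111,.18,1.518,7)])
E
```

```text
time: 8.6
position: [0.6175, 0.0195, 0.1884]
eef_rot: [0.713, 0.701, 0.0, 0.0]
force: [-0.8, -0.8, -6.7]
gripper_width: 0.649
finger_force: 64.9
now [0.6175 0.0195 0.1884] th 1.5538 F [-0.8 -0.8 -6.7] t 8.6
[np.float64(1.26), np.float64(-2.61), np.float64(0.12)] 0.005
[np.float64(1.25), np.float64(-2.62), np.float64(0.12)] 0.005
[np.float64(1.24), np.float64(-2.63), np.float64(0.12)] 0.005
[np.float64(1.22), np.float64(-2.63), np.float64(0.12)] 0.005
[np.float64(1.21), np.float64(-2.64), np.float64(0.12)] 0.005
[np.float64(1.2), np.float64(-2.65), np.float64(0.12)] 0.005
[np.float64(1.18), np.float64(-2.65), np.float64(0.12)] 0.005
```

```bash
python3 -m crank '[{"delta_pos":[1,-2,0],"spin":0.005},{"delta_pos":[1.3,-2.8,0.1],"spin":0.005},{"delta_pos":[1.3,-2.8,0.1],"spin":0.005},{"delta_pos":[1.2,-2.8,0.2],"spin":0.005},{"delta_pos":[1.2,-2.8,0.2],"spin":0.005},{"delta_pos":[1.2,-2.7,0.1],"spin":0.005},{"delta_pos":[1,-1.6,0.1],"spin":0.005},{"delta_pos":[0.4,-0.9,0],"spin":0}]'
python3 - <<'E'
from h import *
rows([])
c=cal("wrist");cv2.imwrite("pics/w4.png",c["img"][:,:,::-1])
W=c["img"];print(place([.4333,.0596,-.053],[[0,0,0]]))
E
```

```text
time: 9.6
position: [0.4359, 0.1119, 0.1801]
eef_rot: [0.725, 0.689, -0.0, -0.0]
force: [-0.6, 0.6, -5.6]
gripper_width: 0.65
finger_force: 65.7
now [0.4359 0.1119 0.1801] th 1.5194 F [-0.6  0.6 -5.6] t 9.6
[[0.4333 0.0596 0.    ]]
```

View pics/w4.png

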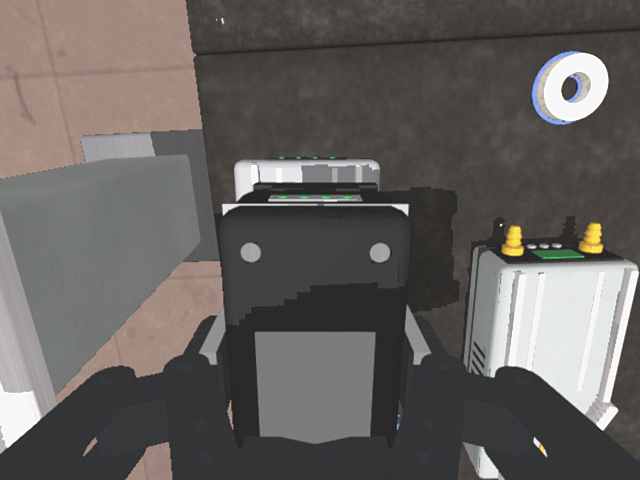

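Wrist: charger's -x edge spans (235,162)–(380,160); pack's top -x edge (222,212)–(410,210).

Run:
```python
from h import *
W=cal("wrist")
g=lambda u,v,z:ground(W,u,v,z).round(4)
a,b=g(235,162,.024),g(380,160,.024);print("chg",a,b,(a+b)/2,np.linalg.norm(a-b),"yaw",np.arctan2(*(b-a)[[1,0]]))
q=(.4333,.0596,-.053);print("pred mid",place(q,[[-.1,0,.024]]))
a,b=g(222,212,.2183),g(410,210,.2183);print("pack",a,b,(a+b)/2,np.linalg.norm(a-b))
print("pump",place((.6166,-.0221,-.018),[[-.1,-.05,.062],[-.1,.05,.062]]),g(478,268,.062),g(638,265,.062))
```

```text
chg [0.3788 0.16   0.024 ] [0.4875 0.1558 0.024 ] [0.43315 0.1579  0.024  ] 0.10878111049258501 yaw -0.03861924349589092
pred mid [[0.43859752 0.15945958 0.024     ]]
pack [0.4135 0.1647 0.2183] [0.465  0.1625 0.2183] [0.43925 0.1636  0.2183 ] 0.051546968873057944
pump [[0.568408   0.07878375 0.062     ]
 [0.6683918  0.07698385 0.062     ]] [0.551  0.0805 0.062 ] [0.6643 0.0768 0.062 ]
```

Run:
```python
from h import *
W=cal("wrist");im=cv2.imread("pics/w4.png").mean(2)
for v in(172,176,180):
    r=im[v,225:395];e=np.where(abs(np.diff(r))>22)[0];print(v,[(int(i+225),int(r[i]),int(r[i+1])) for i in e])
for v in(176,):
    for u in (236,380):print(ground(W,u,v,.02))
q=(.4275,.059,-.046)
print(proj(W,place(q,np.array([(x,y,z) for x in(-100,-115) for y,z in((-56,20),(56,20),(-36,32),(36,32))])/1000)).round(1).tolist())
```

```text
172 [(233, 71, 159), (234, 159, 201), (256, 253, 224), (257, 224, 148), (259, 131, 229), (301, 238, 164), (302, 164, 125), (331, 127, 165), (355, 154, 176), (361, 182, 144), (379, 115, 77)]
176 [(233, 71, 131), (234, 131, 197), (257, 245, 172), (258, 172, 131), (259, 131, 228), (301, 238, 160), (302, 160, 125), (331, 128, 162), (336, 170, 143), (354, 134, 157), (361, 183, 144), (379, 103, 77)]
180 [(233, 67, 106), (234, 106, 185), (257, 255, 188), (258, 188, 130), (259, 130, 173), (260, 173, 234), (301, 240, 163), (302, 163, 124), (331, 129, 165), (336, 172, 147), (361, 186, 143), (379, 100, 70)]
[0.3786455  0.14859232 0.02      ]
[0.48919445 0.14278132 0.02      ]
[[230.8, 159.1], [378.4, 158.2], [254.9, 160.6], [353.6, 159.9], [229.4, 138.7], [379.3, 137.7], [253.8, 139.4], [354.0, 138.7]]
```

Run:
```python
from h import *
rows([(.4313,.1095,.18,1.525,1),(.4313,.1095,.05,1.525,6)])
```

```text
now [0.4369 0.1114 0.1804] th 1.5192 F [-0.3 -0.7 -5.9] t 9.75
[np.float64(-0.22), np.float64(-0.55), np.float64(0.04)] -0.006
[np.float64(0.0), np.float64(0.0), np.float64(2.17)] -0.0
[np.float64(0.0), np.float64(0.0), np.float64(2.17)] -0.0
[np.float64(0.0), np.float64(0.0), np.float64(2.17)] -0.0
[np.float64(0.0), np.float64(0.0), np.float64(2.17)] -0.0
[np.float64(0.0), np.float64(0.0), np.float64(2.17)] -0.0
[np.float64(0.0), np.float64(0.0), np.float64(2.17)] -0.0
```

```bash
python3 -m crank '[{"delta_pos":[-0.2,-0.5,0],"spin":-0.006},{"delta_pos":[0,0,2.2],"spin":0},{"delta_pos":[0,0,2.5],"spin":0},{"delta_pos":[0,0,2.5],"spin":0},{"delta_pos":[0,0,2.5],"spin":0},{"delta_pos":[0,0,2.1],"spin":0},{"delta_pos":[0,0,0.8],"spin":0},{"delta_pos":[0,0,0.3],"spin":0}]'
python3 -m crank '[{"delta_pos":[0,0,0.1],"spin":0},{"delta_pos":[0,0,0.1],"spin":0},{"delta_pos":[0,0,0.05],"spin":0},{"delta_pos":[0,0,0],"spin":0},{"delta_pos":[0,0,0],"spin":0},{"delta_pos":[0,0,0],"spin":0},{"delta_pos":[0,0,0],"spin":0},{"delta_pos":[0,0,0],"spin":0}]'
```

```text
time: 10.75
position: [0.4316, 0.1095, 0.0513]
eef_rot: [0.723, 0.691, -0.0, -0.0]
force: [-0.2, 0.4, -4.6]
gripper_width: 0.647
finger_force: 65.4
time: 11.75
position: [0.4314, 0.1097, 0.0488]
eef_rot: [0.723, 0.691, 0.0, 0.0]
force: [-0.1, -0.1, -5.8]
gripper_width: 0.649
finger_force: 65.4
```

```bash
python3 -m crank '[{"delta_pos":[0,0,0.1],"spin":0},{"delta_pos":[0,0,0.1],"spin":0},{"delta_pos":[0,0,0.05],"spin":0},{"delta_pos":[0,0,0],"spin":0},{"delta_pos":[0,0,0],"spin":0},{"delta_pos":[0,0,0],"spin":0},{"delta_pos":[0,0,0],"spin":0},{"delta_pos":[0,0,0],"spin":0}]'
```

```text
time: 12.75
position: [0.4313, 0.1097, 0.0463]
eef_rot: [0.723, 0.691, -0.0, -0.0]
force: [0.0, 0.4, -5.9]
gripper_width: 0.648
finger_force: 65.4
```

```bash
python3 -m crank '[{"delta_pos":[0,0,0.05],"spin":0},{"delta_pos":[0,0,0.05],"spin":0},{"delta_pos":[0,0,0],"spin":0},{"delta_pos":[0,0,0],"spin":0},{"delta_pos":[0,0,0],"spin":0},{"delta_pos":[0,0,0],"spin":0},{"delta_pos":[0,0,0],"spin":0},{"delta_pos":[0,0,0],"spin":0}]'
```

```text
time: 13.75
position: [0.4314, 0.1097, 0.0456]
eef_rot: [0.723, 0.691, 0.0, 0.0]
force: [-3.3, 0.6, 5.7]
gripper_width: 0.647
finger_force: 66.8
```

```bash
python3 -m crank '[{"delta_pos":[0,0,0],"spin":0},{"delta_pos":[0,0,0],"spin":0},{"delta_pos":[0,0,0],"spin":0},{"delta_pos":[0,0,0],"spin":0},{"delta_pos":[0,0,0],"spin":0},{"delta_pos":[0,0,0],"spin":0},{"delta_pos":[0,0,-0.5],"spin":0},{"delta_pos":[0,0,-1],"spin":0}]' -1
python3 -m crank '[{"delta_pos":[0,0,-2],"spin":0},{"delta_pos":[0,0,-2],"spin":0},{"delta_pos":[0,0,-2],"spin":0},{"delta_pos":[0,0,-2],"spin":0},{"delta_pos":[0,0,-1],"spin":0},{"delta_pos":[0,0,0],"spin":0},{"delta_pos":[0,0,0],"spin":0},{"delta_pos":[0,0,0],"spin":0}]'
python3 - <<'E'
from h import *
c=cal("wrist");cv2.imwrite("pics/w5.png",c["img"][:,:,::-1])
rows([(.4345,.192,.15,1.525,3),(.4345,.192,.04,1.525,5)])
E
```

```text
time: 14.75
position: [0.4311, 0.1097, 0.0607]
eef_rot: [0.723, 0.691, -0.0, -0.0]
force: [0.0, -0.4, 0.3]
gripper_width: 1.0
finger_force: 0.0
time: 15.75
position: [0.4309, 0.1096, 0.1497]
eef_rot: [0.723, 0.691, -0.0, -0.0]
force: [-1.0, 0.2, 0.2]
gripper_width: 0.996
finger_force: 0.0
now [0.431  0.1096 0.1497] th 1.5248 F [-0.3 -0.6 -1. ] t 15.8
[np.float64(2.75), np.float64(-0.01), np.float64(-0.01)] -0.0
[np.float64(2.75), np.float64(-0.01), np.float64(-0.01)] -0.0
[np.float64(2.75), np.float64(-0.01), np.float64(-0.01)] -0.0
[np.float64(0.0), np.float64(0.0), np.float64(2.2)] -0.0
[np.float64(0.0), np.float64(0.0), np.float64(2.2)] -0.0
[np.float64(0.0), np.float64(0.0), np.float64(2.2)] -0.0
[np.float64(0.0), np.float64(0.0), np.float64(2.2)] -0.0
[np.float64(0.0), np.float64(0.0), np.float64(2.2)] -0.0
```

View pics/w5.png

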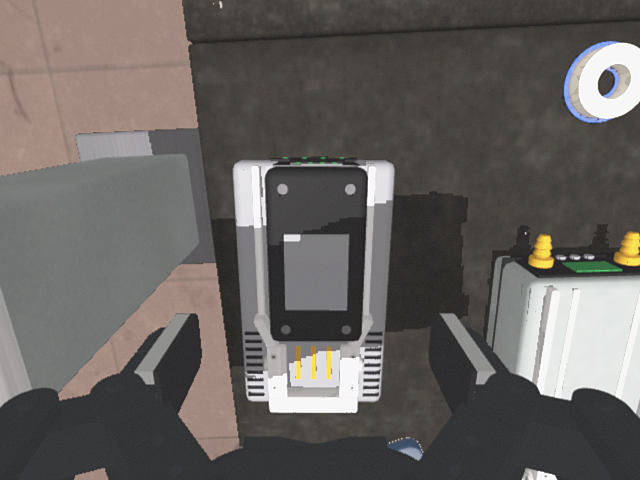

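Pack sits flat between the curbs, -x edge at (267,170)–(366,169), centred within ~2 mm of the charger (234–394). Last view; from here I go by numbers.

```bash
python3 -m crank '[{"delta_pos":[2.7,0,0],"spin":0},{"delta_pos":[3.0,0,0],"spin":0},{"delta_pos":[3.0,0,0],"spin":0},{"delta_pos":[0,0,0],"spin":0},{"delta_pos":[0,0,2.5],"spin":0},{"delta_pos":[0,0,2.5],"spin":0},{"delta_pos":[0,0,1],"spin":0},{"delta_pos":[0,0,0],"spin":0}]' 1
python3 - <<'E'
from h import *
W=cal("wrist")
im=cv2.imread("pics/w5.png")
rows([])
E
```

```text
time: 16.8
position: [0.435, 0.1961, 0.09]
eef_rot: [0.723, 0.691, -0.001, -0.0]
force: [0.4, 0.2, -0.5]
gripper_width: 0.001
finger_force: 0.0
now [0.4355 0.1963 0.0906] th 1.5244 F [-0.3 -0.6 -0.3] t 16.85
```

```bash
python3 -m crank '[{"delta_pos":[0,0,2],"spin":0},{"delta_pos":[0,0,2],"spin":0},{"delta_pos":[0,0,1],"spin":0},{"delta_pos":[-0.6,0,0],"spin":0},{"delta_pos":[-0.6,0,0],"spin":0},{"delta_pos":[-0.4,0,0],"spin":0},{"delta_pos":[-0.4,0,0],"spin":0},{"delta_pos":[-0.4,0,0],"spin":0}]'
python3 -m crank '[{"delta_pos":[-0.4,0,0],"spin":0},{"delta_pos":[-0.4,0,0],"spin":0},{"delta_pos":[-0.4,0,0],"spin":0},{"delta_pos":[-0.4,0,0],"spin":0},{"delta_pos":[-0.4,0,0],"spin":0},{"delta_pos":[-0.4,0,0],"spin":0},{"delta_pos":[-0.4,0,0],"spin":0},{"delta_pos":[-0.4,0,0],"spin":0}]'
```

```text
time: 17.85
position: [0.4345, 0.1726, 0.0406]
eef_rot: [0.723, 0.691, 0.0, -0.0]
force: [-0.3, 1.6, 1.7]
gripper_width: -0.003
finger_force: 0.0
time: 18.85
position: [0.4328, 0.1404, 0.0403]
eef_rot: [0.723, 0.691, -0.0, -0.0]
force: [-0.7, 2.0, 0.3]
gripper_width: -0.001
finger_force: 0.0
```

```bash
python3 -m crank '[{"delta_pos":[-0.3,0,0],"spin":0},{"delta_pos":[-0.3,0,0],"spin":0},{"delta_pos":[-0.3,0,0],"spin":0},{"delta_pos":[-0.3,0,0],"spin":0},{"delta_pos":[-0.3,0,0],"spin":0},{"delta_pos":[-0.3,0,0],"spin":0},{"delta_pos":[-0.3,0,0],"spin":0},{"delta_pos":[-0.3,0,0],"spin":0}]'
python3 -m crank '[{"delta_pos":[-0.2,0,0],"spin":0},{"delta_pos":[-0.2,0,0],"spin":0},{"delta_pos":[-0.2,0,0],"spin":0},{"delta_pos":[-0.2,0,0],"spin":0},{"delta_pos":[-0.2,0,0],"spin":0},{"delta_pos":[-0.2,0,0],"spin":0},{"delta_pos":[0,0,0],"spin":0},{"delta_pos":[0,0,0],"spin":0}]'
```

```text
time: 19.85
position: [0.4316, 0.1167, 0.0403]
eef_rot: [0.723, 0.691, 0.0, -0.0]
force: [-0.3, 2.9, 0.5]
gripper_width: -0.003
finger_force: 0.0
time: 20.85
position: [0.4311, 0.1045, 0.0403]
eef_rot: [0.723, 0.691, -0.0, 0.0]
force: [0.5, -0.6, -0.1]
gripper_width: -0.003
finger_force: 0.0
```

```bash
python3 -m crank '[{"delta_pos":[-0.1,0,0],"spin":0},{"delta_pos":[-0.1,0,0],"spin":0},{"delta_pos":[-0.1,0,0],"spin":0},{"delta_pos":[-0.1,0,0],"spin":0},{"delta_pos":[0,0,0],"spin":0},{"delta_pos":[0,0,0],"spin":0},{"delta_pos":[0,0,0],"spin":0},{"delta_pos":[0,0,0],"spin":0}]'
python3 -m crank '[{"delta_pos":[-0.1,0,0],"spin":0},{"delta_pos":[-0.1,0,0],"spin":0},{"delta_pos":[-0.1,0,0],"spin":0},{"delta_pos":[0,0,0],"spin":0},{"delta_pos":[0,0,0],"spin":0},{"delta_pos":[0,0,0],"spin":0},{"delta_pos":[0,0,0],"spin":0},{"delta_pos":[0,0,0],"spin":0}]'
```

```text
time: 21.85
position: [0.4309, 0.1007, 0.0403]
eef_rot: [0.723, 0.691, -0.0, -0.0]
force: [0.0, -0.1, 0.7]
gripper_width: 0.003
finger_force: 0.0
time: 22.85
position: [0.4307, 0.0994, 0.0405]
eef_rot: [0.723, 0.691, 0.001, -0.001]
force: [-2.8, 10.0, 3.3]
gripper_width: -0.002
finger_force: 0.0
```

```bash
python3 -m crank '[{"delta_pos":[-0.1,0,0],"spin":0},{"delta_pos":[-0.1,0,0],"spin":0},{"delta_pos":[0,0,0],"spin":0},{"delta_pos":[0,0,0],"spin":0},{"delta_pos":[0,0,0],"spin":0},{"delta_pos":[0,0,0],"spin":0},{"delta_pos":[0,0,0],"spin":0},{"delta_pos":[0,0,0],"spin":0}]'
```

```text
time: 23.85
position: [0.4309, 0.099, 0.0409]
eef_rot: [0.722, 0.691, 0.003, -0.002]
force: [-2.3, 19.9, 8.4]
gripper_width: 0.003
finger_force: 0.0
```

```bash
python3 -m crank '[{"delta_pos":[0.6,0,0],"spin":0},{"delta_pos":[2,0,0],"spin":0},{"delta_pos":[2,0,0],"spin":0},{"delta_pos":[1,0,-2],"spin":0},{"delta_pos":[0,0,-4],"spin":0},{"delta_pos":[0,0,-4],"spin":0},{"delta_pos":[-2,0,-1],"spin":0},{"delta_pos":[-2,0,0],"spin":0}]'
python3 - <<'E'
from h import *
rows([])
W=cal("wrist");cv2.imwrite("pics/w6.png",W["img"][:,:,::-1]);g=cv2.cvtColor(W["img"],cv2.COLOR_RGB2GRAY).astype(int)
q=(.429,.059,-.046)
print("pred pack top corners, stop back",proj(W,place(q,np.array([(-27,-28,84),(-27,28,84),(78,-28,84),(78,28,84),(92,-34.5,38.5),(92,34.5,38.5),(-100,0,24)])/1000)).round(1).tolist())
for u in(305,318,330):
    r=g[:,u];e=np.where(abs(r[2:]-r[:-2])>40)[0]+1;print("col",u,[(int(i),int(r[i-1]),int(r[i+1])) for i in e])
for v in(300,340):
    r=g[v];e=np.where(abs(r[2:]-r[:-2])>40)[0]+1;print("row",v,[(int(i),int(r[i-1]),int(r[i+1])) for i in e if 200<i<420])
E
```

```text
time: 24.85
position: [0.4322, 0.1111, 0.1513]
eef_rot: [0.723, 0.691, 0.001, 0.001]
force: [0.0, -0.7, -0.0]
gripper_width: -0.003
finger_force: 0.0
now [0.4322 0.1111 0.1513] th 1.5252 F [ 0.  -0.7 -0. ] t 24.85
pred pack top corners, stop back [[263.7, 298.7], [358.9, 298.5], [269.9, 441.8], [353.7, 441.5], [268.4, 410.9], [355.8, 410.6], [311.4, 162.0]]
col 305 [(161, 45, 87), (162, 66, 135), (163, 87, 164), (164, 135, 181), (218, 229, 174), (219, 234, 123), (220, 174, 122), (264, 125, 69), (265, 115, 38), (280, 37, 87), (281, 40, 105), (287, 122, 37), (289, 37, 104), (290, 43, 84), (291, 104, 47), (292, 84, 36), (296, 38, 82), (297, 39, 136), (298, 82, 145), (349, 160, 110), (350, 154, 67), (351, 110, 49)]
col 318 [(162, 80, 134), (163, 84, 164), (164, 134, 181), (209, 229, 173), (210, 232, 122), (211, 173, 124), (264, 126, 81), (265, 127, 37), (281, 39, 94), (283, 94, 139), (286, 135, 86), (287, 120, 37), (288, 86, 42), (289, 37, 84), (290, 42, 89), (292, 89, 37), (404, 40, 206), (405, 76, 230), (415, 226, 121), (416, 204, 63), (417, 121, 53)]
col 330 [(162, 65, 133), (163, 83,
[... 397 characters left out ...]
62, 177, 129), (267, 128, 59), (268, 110, 37), (297, 36, 139), (298, 70, 147), (310, 144, 71), (311, 129, 47), (318, 39, 115), (319, 52, 144), (331, 146, 102), (332, 148, 53), (333, 102, 40), (357, 37, 89), (358, 36, 144), (359, 89, 163), (366, 182, 133), (367, 173, 125), (383, 123, 64), (384, 117, 44)]
row 340 [(223, 148, 81), (224, 148, 43), (240, 45, 111), (241, 54, 124), (243, 124, 65), (259, 82, 127), (260, 87, 167), (261, 127, 178), (266, 179, 126), (267, 179, 63), (268, 126, 39), (293, 49, 140), (294, 74, 144), (309, 145, 73), (310, 127, 44), (319, 42, 121), (320, 54, 144), (335, 146, 89), (336, 148, 55), (357, 37, 172), (358, 79, 182), (361, 176, 115), (362, 143, 89), (381, 116, 75)]
```

```bash
python3 -m crank '[{"delta_pos":[0,0,0],"spin":0},{"delta_pos":[0,0,0],"spin":0},{"delta_pos":[0,0,0],"spin":0},{"delta_pos":[0,0,0],"spin":0},{"delta_pos":[0,0,0],"spin":0},{"delta_pos":[0,0,0],"spin":0},{"delta_pos":[0,0,0],"spin":0},{"delta_pos":[0,0,0],"spin":0}]' -1
python3 - <<'E'
from h import *
rows([])
W=cal("wrist");cv2.imwrite("pics/w7.png",W["img"][:,:,::-1]);g7=cv2.cvtColor(W["img"],cv2.COLOR_RGB2GRAY).astype(int)
g5=cv2.cvtColor(cv2.imread("pics/w5.png"),cv2.COLOR_BGR2GRAY).astype(int)
for n,g in(("w5",g5),("w7",g7)):
  for u in(300,316,330):
    r=g[:,u];e=np.where(abs(r[2:]-r[:-2])>20)[0]+1;print(n,u,[(int(i),int(r[i-1]),int(r[i+1])) for i in e if i>150])
for v in(150,169.5,341,162,290,416,440):print(v,ground(W,316,v,.084).round(4),ground(W,316,v,.0385).round(4),ground(W,316,v,.024).round(4))
E
```

```text
time: 25.9
position: [0.4315, 0.1117, 0.1503]
eef_rot: [0.723, 0.691, 0.0, -0.0]
force: [0.4, 0.2, -0.2]
gripper_width: 1.003
finger_force: 0.0
now [0.4315 0.1117 0.1503] th 1.5247 F [ 0.4  0.2 -0.2] t 25.9
w5 300 [(156, 74, 52), (157, 73, 40), (161, 43, 103), (162, 54, 120), (164, 120, 154), (166, 154, 47), (167, 107, 38), (233, 66, 107), (234, 53, 149), (235, 107, 159), (239, 157, 134), (240, 157, 120), (309, 125, 68), (310, 114, 41), (311, 68, 43), (340, 39, 94), (341, 44, 121), (342, 94, 125), (360, 131, 168), (361, 130, 179), (366, 176, 219), (367, 187, 225), (385, 223, 164), (386, 226, 145), (396, 175, 235), (397, 186, 249), (411, 249, 211), (412, 255, 77), (413, 211, 60)]
w5 316 [(156, 84, 53), (157, 66, 44), (162, 46, 108), (163, 67, 184), (164, 108, 181), (165, 184, 106), (166, 181, 43), (167, 106, 41), (229, 71, 45), (233, 42, 93), (234, 46, 121), (235, 93, 125), (309, 124, 71), (310, 113, 39), (311, 71, 40), (340, 34, 94), (341, 41, 124), (342, 94, 124), (352, 119, 193), (353, 124, 223), (354, 193, 220), (365, 220, 170), (366, 217, 139), (367, 170, 137), (370, 135, 205), (
[... 1937 characters left out ...]
2, 59, 80), (293, 112, 43), (294, 80, 39), (354, 43, 70), (355, 42, 115), (356, 70, 126), (398, 121, 210), (399, 125, 226), (417, 227, 124), (418, 205, 61), (419, 124, 59)]
150 [0.4361 0.1718 0.084 ] [0.4361 0.1684 0.0385] [0.4361 0.1673 0.024 ]
169.5 [0.4356 0.1617 0.084 ] [0.4355 0.1562 0.0385] [0.4355 0.1544 0.024 ]
341 [0.4308 0.0587 0.084 ] [0.4297 0.0308 0.0385] [0.4294 0.0219 0.024 ]
162 [0.4358 0.1656 0.084 ] [0.4357 0.1609 0.0385] [0.4357 0.1594 0.024 ]
290 [0.4324 0.0924 0.084 ] [0.4316 0.0718 0.0385] [0.4314 0.0653 0.024 ]
416 [0.4283 0.0033 0.084 ] [ 0.4266 -0.0366  0.0385] [ 0.4261 -0.0493  0.024 ]
440 [ 0.4274 -0.0161  0.084 ] [ 0.4255 -0.0601  0.0385] [ 0.4249 -0.0742  0.024 ]
```

```bash
python3 -c "
from bench import arm
print(arm.finish_job())"
```

```text
the job is handed in; nothing more can be done
None
```

The pack is out of the pump and pushed home on the charger, the same way round, and the job was handed in at about 26 s. It stopped hard, moving only about 0.4 mm as the push rose from 10 to 20 N. The wrist picture puts its slide at about 75 mm against a gap of about 77 mm, within measuring error. I didn't see the click directly, and my path kept clear of the beaker, multimeter and tape.

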